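Go / no-go check of a bearing bore

TASK

Check the bore of the bearing bracket with the double-ended plug gauge: first slide the long, thin go end fully into the bore until the handle's shoulder meets the bracket, draw it out, then gently press the short, thick no-go end squarely against a mouth of the bore and hold it there a moment to confirm that it is refused. Let go with the gauge left lying in the V-groove, its no-go end still up against the bore's mouth, and leave the other things on the bench where they are.

Things in the scene. Friction and masses are not known exactly. Their poses are not given: they have to be found in the camera images.
- gauge: Loose double-ended steel plug gauge, 135 mm long, about 0.4 kg. Origin: on its axis, at the middle of its round handle, which is 36 mm in diameter and 70 mm long (35 mm each way from here). Its +y axis runs along the gauge to the go end (it may be rolled about it). It starts lying level in the cradle, its axis 45 mm above the bench.
- cradle: Fixed black cradle that the gauge starts in, origin at the centre of its underside: base 70 mm x 100 mm (y), 10 mm high, with two saddles 31 mm wide, 10 mm long, centred 27 mm either side of its middle. They are narrower than the handle, so fingers can straddle them.
- go_tip (a point): Centre of the end face of the go end: 24 mm in diameter, 40 mm long, tip slightly tapered, 75 mm along +y from the gauge's centre.
- go_mid (a point): Point on the axis inside the go end, 50 mm along +y from the gauge's centre (15 mm beyond the handle's shoulder). It coincides with point bore when the go end is fully home.
- nogo_tip (a point): Centre of the end face of the no-go end: 30 mm in diameter, 25 mm long, 60 mm along -y from the gauge's centre.
- fixture: Fixed inspection fixture: steel base plate 80 x 300 (y) x 12 mm, origin at the centre of its underside, on the bench. The bore's axis runs along its y, about left-right. On each side of the bracket a 90 degree aluminium V-groove rail, 31 mm wide, runs along y from 20 to 140 mm from the centre; fingers can straddle it.
- bearing: Grey bearing bracket on the fixture, same origin and axes: 62 mm (x), 30 mm thick (y, -15 to +15 mm), top 88 mm above the bench. Its round 26 mm bore goes right through along y and can be entered from either side; the 24 mm go end slides in, the 30 mm no-go end cannot. Its foot is 78 mm wide, up to 32 mm high.
- bore (a point): Centre of the bore, half-way through the bracket; its y axis is the bore's axis. A handle lying in either groove has its axis in line with the bore, 60 mm above the bench; the groove's upper edges are then 12 mm below the handle's axis. Sliding it there takes a few N, more if it is pressed down; the bracket is rigid.
- mouth_left (a point): Centre of the bore's mouth on the fixture's +y side, in the bracket's face.
- mouth_right (a point): Centre of the bore's mouth on the fixture's -y side, in the bracket's face.
- terminal: Bystander: black handheld terminal with keys, 75 x 165 x 28 mm, origin at the centre of its underside.
- bin: Bystander: blue open parts bin, 130 x 100 x 60 mm, origin at the centre of its underside.
- screwdriver: Bystander: screwdriver lying on the bench, origin under its middle.
- motor: Bystander: upright steel motor, 48 mm in diameter, 72 mm high with its shaft, origin at the centre of its underside.
Not all that is in view belongs to the job. What is shaped like the gauge but orange or purple is not meant.

How it is judged:
By the outcome, as a careful person would: the job done as asked, in the order asked, and still so for the second after the job is handed in, with the robot touching nothing.
It also fails if it takes over 61 s, if anything falls off the work surface, if the arm or the gripper's body presses on something with over 40 N, if the wrist force passes 120 N, or if a joint passes its speed limit or range.

ROBOT

A 6-joint arm with a two-finger parallel gripper is mounted at the origin on the work surface. World frame = base frame: x ahead of the robot, y to its left, z up, the work surface at z = 0. Lengths are in m, angles in rad, forces in N, time in s.
With the tool pointing down it reaches from about 0.35 to 0.975 m from the base axis. Payload 4.9 kg.
Tool frame: the origin (TCP) lies at the very end of the fingers, on their centre line; the grasp point (between the pads) lies 19 mm behind it; z points along the fingers, y is the line along which they close (so a half turn about z gives the same grasp; the last joint's range is limited). The gripper opens to 85 mm and grips with 20 to 120 N. Pads are 22 mm wide; open, the fingers measure 114 mm over their backs; the gripper's body (76 mm by 85 mm) begins 54 mm behind the grasp point. The pads swing forward as they close: fully open they stand 13 mm farther back than shut.
Start: joints at [1.159, 0.053, 1.613, -0, 1.476, -0.119], TCP at [0.18, 0.598, 0.231] pointing down, gripper open.
Joint ranges: [-3.01, 3.01], [-1.01, 2.22], [0.06, 2.58], [-1.02, 4.17], [0.09, 2.62], [-3.14, 3.14]. Speed limits (rad/s): [2.57, 2.57, 3.14, 3.14, 3.14, 3.14].

INTERFACE

Orientations are given as a unit quaternion [w, x, y, z].
In Python, from plant import manip gives the robot as it stands.
- The arm moves only by the tool play_rows, never from a script. Its argument "series" is a list that holds one entry, the list of rows, each a list of 7 numbers: the shift along the world's x, y, z in m, then the turn, a rotation vector about the world's x, y, z in degrees, then the opening, from 0 (shut) to 1 (fully open). In form: [[[dx, dy, dz, rx, ry, rz, grip], ...]]. A call has 1 to 10 rows; each row shifts and turns the commanded pose from where the row before left it; what a row does not reach is not made up. A row lasts 1/10 s, in which the tool goes at most 50 mm and 8.59 degrees, less where a joint would pass 70% of its speed; a pose out of reach is approached as far as the arm can. A call with a gripper value outside its range is refused whole. The fingers move at their own pace and stop on an object; the grip force is fixed at half the most. Time passes only in rows, so rows that do not move let the fingers close. It gives the time, the measured TCP pose, the force, the opening and the grip force at its end, in the units of the state.
- manip.state(): the state, without advancing time (a new reading comes with each control period).
- manip.grab_frame(name): name is "side" or "top"; returns a dict with "frame" (420x560x3 uint8, blue, green, red), "mtx" (3x3 intrinsics, pixels), "k1" (the pictures are not rectified: a ray, as slopes to the right and down, at radius r is drawn at 1 + k1 r^2 times it, then the intrinsics apply), "R" (3x3) and "t" (3): a world point X has camera coordinates R X + t. Camera axes: x right, y down, z forward; pixel columns grow to the right and rows downward; lengths in m; the calibration is good to about 2 mm. A picture is of the moment at which its call begins. There is no depth.
- manip.job_done(): hands the job in; it is judged then, once.
The state is a dict: "time": time; "joint_pos": joint angles; "joint_vel": joint speeds; "joint_efforts": joint torques, N m; "tool_pos": TCP position; "tool_rot": TCP orientation; "contact_force": force on the tool from outside, world axes, zero at the start; "ft_torque": the same for the moment, N m; "gripper_width": opening from 0.0 (shut) to 1.0 (fully open); "grasp_force": force on a finger pad.
Only numpy, scipy, OpenCV 4.12 (cv2) and the standard library are available. Lean on these libraries where they do the work, as an engineer would, in place of code of your own. Each camera call takes 0.05 s, during which the arm holds its last target. There are 200 camera calls.

## Working session

There is one attempt and no reset: what is moved stays moved. The work goes in short steps, Python scripts to look and compute and a tool call to move; the robot and the scene stay as the last step left them, time stands still between calls to the robot, and variables do not carry over. Pictures are saved under pics/ and viewed, at most 10 in all, crops included, and the job is handed in when it is done.

Besides the shell and the picture viewer there is one more tool, called after "Emit:" as name(argument=value, ...) on one line, values as JSON. play_rows: Moves the arm, as the interface text tells. Its arguments: {"type":"object","properties":{"series":{"type":"array"}},"required":["series"]}

```bash
mkdir -p pics; cat > h.py <<'E'
import numpy as np, cv2
from plant import manip
def grab(n,fn=None):
    f=manip.grab_frame(n)
    if fn: cv2.imwrite('pics/'+fn,f['frame'])
    return f
def ray(f,u,v):
    K=np.array(f['mtx']);k=f['k1']
    p=cv2.undistortPoints(np.array([[[u,v]]],float),K,np.array([k,0,0,0,0.]))[0,0]
    R=np.array(f['R']);t=np.array(f['t']).ravel()
    return -R.T@t, R.T@np.array([p[0],p[1],1])
def onz(f,u,v,z):
    c,d=ray(f,u,v); return c+d*(z-c[2])/d[2]
def proj(f,X):
    K=np.array(f['mtx']);R=np.array(f['R']);t=np.array(f['t']).ravel()
    return cv2.projectPoints(np.array([X],float),cv2.Rodrigues(R)[0],t,K,np.array([f['k1'],0,0,0,0.]))[0][0,0]
E
python3 - <<'E'
from h import *
for n in('top','side'):
    f=grab(n,n+'0.png'); print(n,-np.array(f['R']).T@np.array(f['t']).ravel(),np.round(f['R'],3).tolist(),f['mtx'],f['k1'])
print(manip.state())
E
```

```text
top [ 0.43565333 -0.01322315  0.99009626] [[0.005, -1.0, -0.004], [-0.995, -0.005, -0.101], [0.101, 0.004, -0.995]] [[389.48214837   0.         282.60528696]
 [  0.         389.48214837 211.06144372]
 [  0.           0.           1.        ]] -0.043648349276350036
side [ 0.42685263 -1.16015712  0.71844302] [[0.994, -0.108, 0.009], [-0.044, -0.48, -0.876], [0.099, 0.87, -0.482]] [[465.83161335   0.         278.2938635 ]
 [  0.         465.83161335 209.31549911]
 [  0.           0.           1.        ]] 0.0005104466636297533
{'time': 0.1, 'joint_pos': array([ 1.15901016e+00,  5.32757616e-02,  1.61413439e+00, -3.90541285e-05,
        1.47602941e+00, -1.19035606e-01]), 'joint_vel': array([ 0.00010148, -0.00120764, -0.00335806,  0.00057797, -0.00169456,
        0.00090524]), 'joint_efforts': array([ 4.49236832e-04, -3.94904816e+01, -3.71363211e+01, -1.06559030e-04,
        3.89633817e-03,  9.57401113e-06]), 'tool_pos': array([0.18017116, 0.59787937, 0.23020864]), 'tool_rot': array([-2.23470330e-04,  1.45851231e-01,  9.89306103e-01, -8.96218134e-04]), 'contact_force': array([-0.14026898, -0.1143785 ,  0.42910786]), 'ft_torque': array([-0.01325581, -0.00359412, -0.03381443]), 'grasp_force': 0.0, 'gripper_width': 1.0010804821273902}
```

View pics/top0.png

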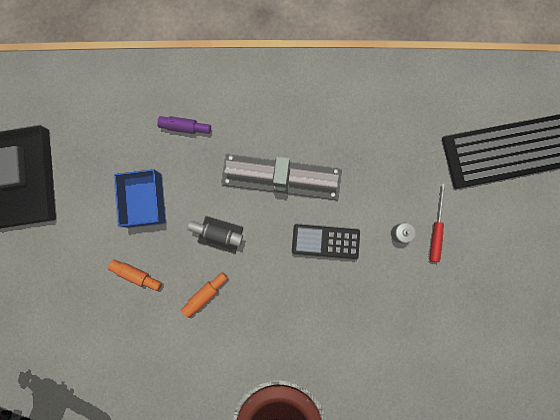

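View pics/side0.png

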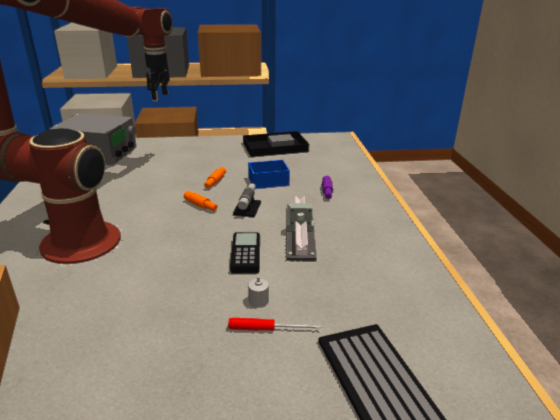

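The top view shows the gauge in its cradle at about (216,234) and the fixture from (224,170) to (340,182), with the bracket at (282,174). I'll zoom in on both.

```bash
python3 - <<'E'
from h import *
f=grab('top'); I=f['frame']
c=cv2.resize(I[140:260,180:350],None,fx=4.6,fy=4.6,interpolation=cv2.INTER_CUBIC)
cv2.imwrite('pics/c1.png',c)
E
```

```text
(no output)
```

View pics/c1.png

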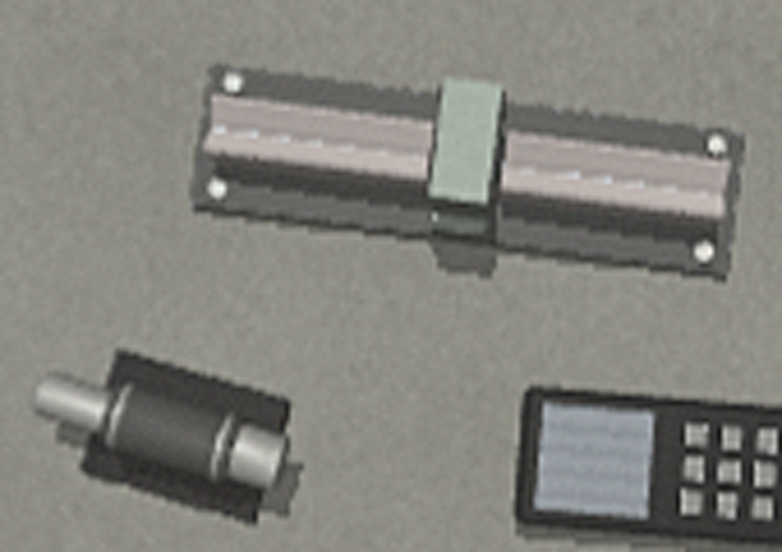

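The go end (thin) points to the image's left (+y) at crop (35,395), and the no-go end is at crop (285,455). So the go end enters from the right rail (moving +y), and then the gauge is carried over the bracket so the no-go end meets mouth_left. Next I measure the axes.

```bash
python3 - <<'E'
from h import *
f=grab('top'); I=f['frame']; g=cv2.cvtColor(I,cv2.COLOR_BGR2GRAY).astype(int)
def comps(m,x0,y0,x1,y1,amin):
    r=np.zeros_like(g,np.uint8); r[y0:y1,x0:x1]=m[y0:y1,x0:x1]
    n,l,s,c=cv2.connectedComponentsWithStats(r)
    for i in range(1,n):
        if s[i,4]>=amin: print(s[i].tolist(),c[i].round(2), onz(f,*c[i],Z).round(4))
Z=.013; print('screws');comps(g>195,220,150,345,205,3)
Z=.045; print('ends');comps(g>145,183,212,248,248,8)
print('bench',np.median(g[250:300,230:280]))
# dark handle/cradle
Z=.010; comps(g<75,183,205,250,260,50)
# screws subpixel weighted
S=[]
for u,v in((230.5,157.8),(227,180.9),(335.7,171.4),(332.8,194.5)):
    u0,v0=int(round(u)),int(round(v)); P=np.clip(g[v0-3:v0+4,u0-3:u0+4]-140,0,None).astype(float)
    yy,xx=np.mgrid[v0-3:v0+4,u0-3:u0+4]; c=((P*xx).sum()/P.sum(),(P*yy).sum()/P.sum()); S.append(onz(f,*c,.013)[:2])
S=np.array(S);print(S.round(4),S.mean(0)); d=S[:2].mean(0)-S[2:].mean(0); print('fix axis',d,np.degrees(np.arctan2(-d[0],d[1])))
a=onz(f,187.6,225.9,.045);b=onz(f,242,238.9,.045);d=a-b;print('gauge',a,b,np.linalg.norm(d),np.degrees(np.arctan2(-d[0],d[1])), b+d*60/135)
E
```

```text
screws
[229, 157, 3, 2, 6] [230.  157.5] [0.672  0.1266 0.013 ]
[334, 170, 3, 3, 6] [335.17 170.83] [ 0.6384 -0.1424  0.013 ]
[226, 180, 3, 3, 7] [227.   180.71] [0.6117 0.1331 0.013 ]
[331, 193, 4, 3, 8] [332.75 194.25] [ 0.5781 -0.1357  0.013 ]
ends
[205, 212, 43, 21, 127] [226.94 218.67] [0.5121 0.1266 0.045 ]
[239, 212, 9, 9, 28] [243.07 216.07] [0.5187 0.0873 0.045 ]
[188, 214, 9, 7, 19] [193.37 217.05] [0.5157 0.2089 0.045 ]
[188, 223, 15, 9, 84] [195.04 226.67] [0.4922 0.2042 0.045 ]
[204, 226, 3, 7, 9] [205. 229.] [0.4867 0.1796 0.045 ]
[242, 230, 3, 6, 11] [243.36 232.55] [0.4786 0.086  0.045 ]
[226, 232, 4, 9, 10] [227.3 235.9] [0.4702 0.1249 0.045 ]
[230, 234, 11, 10, 73] [235.32 238.38] [0.4643 0.1053 0.045 ]
[194, 240, 5, 5, 11] [195.73 241.64] [0.4558 0.2015 0.045 ]
[201, 245, 7, 3, 11] [203.45 246.18] [0.445  0.1824 0.045 ]
bench 141.0
[204, 217, 39, 17, 299] [223.14 225.08] [0.4987 0.1411 0.01  ]
[198, 233, 40, 21, 341] [216.93 243.29] [0.4528 0.1558 0.01  ]
[[ 0.6708  0.1267]
 [ 0.612   0.1336]
 [ 0.638  -0.1426]
 [ 0.5778 -0.1355]] [ 0.62465586 -0.00443508]
fix axis [0.03352235 0.26917915] -7.098809132395075
gauge [0.49397076 0.22245505 0.045     ] [0.46313577 0.08906176 0.045     ] 0.1369107965724045 -13.015792933242174 [0.47684021 0.14834767 0.045     ]
```

Emit:
play_rows(series=[[[0.0165,-0.0248,0,0,0,-5,1],[0.0165,-0.0248,0,0,0,-5,1],[0.0165,-0.0248,0,0,0,-5,1],[0.0165,-0.0248,0,0,0,-5,1],[0.0165,-0.0248,0,0,0,-5,1],[0.0165,-0.0248,0,0,0,-5,1],[0.0165,-0.0248,0,0,0,-5,1],[0.0165,-0.0248,0,0,0,-5,1],[0.0165,-0.0248,0,0,0,-5,1],[0.0165,-0.0248,0,0,0,-5,1]]])

```text
time: 1.2
tool_pos: [0.3458, 0.3492, 0.2311]
tool_rot: [-0.0, 0.552, 0.834, -0.0]
contact_force: [0.4, 0.6, 0.3]
gripper_width: 1.001
grasp_force: 0.0
```

Emit:
play_rows(series=[[[0.0165,-0.0248,-0.008,0,0,-5,1],[0.0165,-0.0248,-0.008,0,0,-5,1],[0.0165,-0.0248,-0.008,0,0,-5,1],[0.0165,-0.0248,-0.008,0,0,-5,1],[0.0165,-0.0248,-0.008,0,0,-5,1],[0.0165,-0.0248,-0.008,0,0,-5,1],[0.0165,-0.0248,-0.008,0,0,-5,1],[0.0165,-0.0248,-0.008,0,0,-4.2,1],[0,0,0,0,0,0,1],[0,0,0,0,0,0,1]]])

```text
time: 2.2
tool_pos: [0.4772, 0.1517, 0.1669]
tool_rot: [-0.0, 0.799, 0.602, -0.0]
contact_force: [-0.4, 0.8, -1.4]
gripper_width: 1.0
grasp_force: 0.0
```

```bash
cat >> h.py <<'E'
from scipy.spatial.transform import Rotation as Ro
def st():
    s=manip.state(); q=s['tool_rot']; m=Ro.from_quat([q[1],q[2],q[3],q[0]]).as_matrix(); y=m[:,1]; 
    if y[0]<0:y=-y
    p=s['tool_pos']; F=np.array([.6247,-.0044]);a=np.radians(-7.1);uy=np.array([-np.sin(a),np.cos(a)]);ux=np.array([np.cos(a),np.sin(a)])
    print('t',round(s['time'],2),'p',p.round(4),'closeyaw',round(np.degrees(np.arctan2(y[1],y[0])),2),'toolz',m[:,2].round(3),'F',s['contact_force'].round(1),'T',s['ft_torque'].round(2),'w',round(s['gripper_width'],3),'g',round(s['grasp_force'],1),'fixxy',round((p[:2]-F)@ux,4),round((p[:2]-F)@uy,4))
E
python3 - <<'E'
from h import *
st()
I=grab('top')['frame'];J=grab('side')['frame']
cv2.imwrite('pics/a.png',np.hstack([cv2.resize(I[150:290,170:310],(400,400)),cv2.resize(J[130:270,190:330],(400,400))]))
E
```

```text
t 2.2 p [0.4772 0.1517 0.1669] closeyaw -16.01 toolz [-0.001  0.    -1.   ] F [-0.4  0.8 -1.4] T [-0.04  0.04  0.02] w 1.0 g 0.0 fixxy -0.1656 0.1367
```

View pics/a.png

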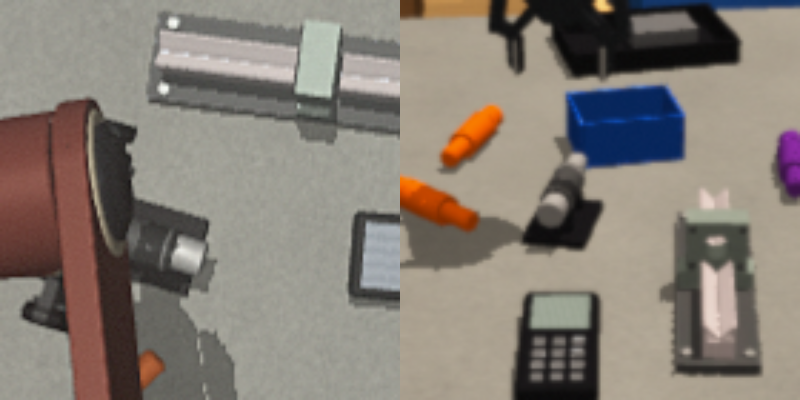

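The side view shows the open fingers at crop (515,50) and (605,60), straddling above the gauge at (560,190). I'll descend.

Emit:
play_rows(series=[[[0,0,-0.02,0,0,0,1],[0,0,-0.02,0,0,0,1],[0,0,-0.02,0,0,0,1],[0,0,-0.02,0,0,0,1],[0,0,-0.02,0,0,0,1],[0,0,-0.015,0,0,0,1],[0,0,-0.012,0,0,0,1],[0,0,-0.012,0,0,0,1],[0,0,0,0,0,0,1]]])

```text
time: 3.2
tool_pos: [0.4762, 0.152, 0.0267]
tool_rot: [-0.001, 0.798, 0.602, -0.001]
contact_force: [-0.8, 0.1, -0.1]
gripper_width: 1.0
grasp_force: 0.0
```

```bash
python3 - <<'E'
from h import *
st()
J=grab('side')['frame'];I=grab('top')['frame']
cv2.imwrite('pics/b.png',np.hstack([cv2.resize(I[190:270,180:260],(400,400)),cv2.resize(J[165:225,215:275],(400,400))]))
E
```

```text
t 3.2 p [0.4762 0.152  0.0267] closeyaw -15.96 toolz [-0.003 -0.    -1.   ] F [-0.8  0.1 -0.1] T [0.03 0.02 0.02] w 1.0 g 0.0 fixxy -0.1667 0.1368
```

View pics/b.png

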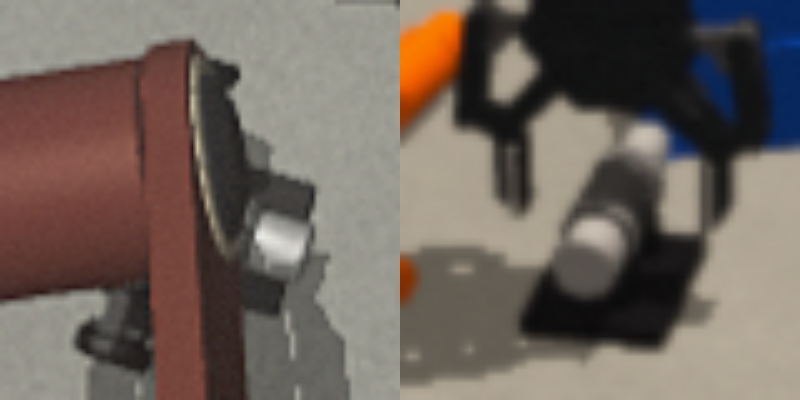

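The fingers at crop (515,190) and (715,210) straddle the handle, centred on it. I'll close.

Emit:
play_rows(series=[[[0,0,0,0,0,0,0.6],[0,0,0,0,0,0,0.5],[0,0,0,0,0,0,0.4],[0,0,0,0,0,0,0.2],[0,0,0,0,0,0,0],[0,0,0,0,0,0,0],[0,0,0,0,0,0,0]]])

```text
time: 4.0
tool_pos: [0.4762, 0.1525, 0.0291]
tool_rot: [-0.001, 0.799, 0.602, -0.001]
contact_force: [-7.3, 0.7, 9.2]
gripper_width: 0.402
grasp_force: 58.9
```

```bash
python3 -c "
from h import *
st()"
```

```text
t 4.0 p [0.4762 0.1525 0.0291] closeyaw -15.98 toolz [-0.004  0.001 -1.   ] F [-7.3  0.7  9.2] T [ 0.22  1.17 -0.04] w 0.402 g 58.9 fixxy -0.1668 0.1373
```

Emit:
play_rows(series=[[[0,0,0.01,0,0,0,0],[0,0,0.02,0,0,0,0],[0,0,0.025,0,0,0,0],[0,0,0.025,0,0,0,0],[0,0,0.025,0,0,0,0],[0,0,0.025,0,0,0,0],[0,0,0,0,0,0,0]]])

```text
time: 4.7
tool_pos: [0.4798, 0.1523, 0.1623]
tool_rot: [0.002, 0.799, 0.602, 0.003]
contact_force: [0.9, 0.3, -3.8]
gripper_width: 0.403
grasp_force: 61.0
```

Emit:
play_rows(series=[[[0.0137,-0.0253,0,0,0,0.9,0],[0.0137,-0.0253,0,0,0,0.9,0],[0.0137,-0.0253,0,0,0,0.9,0],[0.0137,-0.0253,0,0,0,0.9,0],[0.0137,-0.0253,0,0,0,0.9,0],[0.0137,-0.0253,0,0,0,0.9,0],[0.0137,-0.0253,0,0,0,0.9,0],[0.0137,-0.0253,0,0,0,0.9,0],[0.0137,-0.0253,0,0,0,0.9,0],[0.0137,-0.0253,0,0,0,0.8,0]]])

```text
time: 5.7
tool_pos: [0.6136, -0.1019, 0.1554]
tool_rot: [-0.001, 0.749, 0.662, -0.001]
contact_force: [0.6, 0.9, -5.4]
gripper_width: 0.399
grasp_force: 60.9
```

Emit:
play_rows(series=[[[0,0,0,0,0,0,0],[0,0,0,0,0,0,0],[0,0,0,0,0,0,0]]])

```text
time: 6.0
tool_pos: [0.6133, -0.1002, 0.1566]
tool_rot: [-0.001, 0.749, 0.662, -0.001]
contact_force: [-0.3, 0.4, -5.1]
gripper_width: 0.402
grasp_force: 61.2
```

```bash
python3 - <<'E'
from h import *
st()
f=grab('side');J=f['frame'];t=grab('top');I=t['frame']
cv2.imwrite('pics/d.png',np.hstack([cv2.resize(I[130:230,270:370],(400,400),interpolation=2),cv2.resize(J[145:245,255:355],(400,400),interpolation=2)]))
E
```

```text
t 6.0 p [ 0.6133 -0.1002  0.1566] closeyaw -7.06 toolz [-0.003  0.001 -1.   ] F [-0.3  0.4 -5.1] T [ 0.02 -0.03  0.02] w 0.402 g 61.2 fixxy 0.0005 -0.0965
```

View pics/d.png

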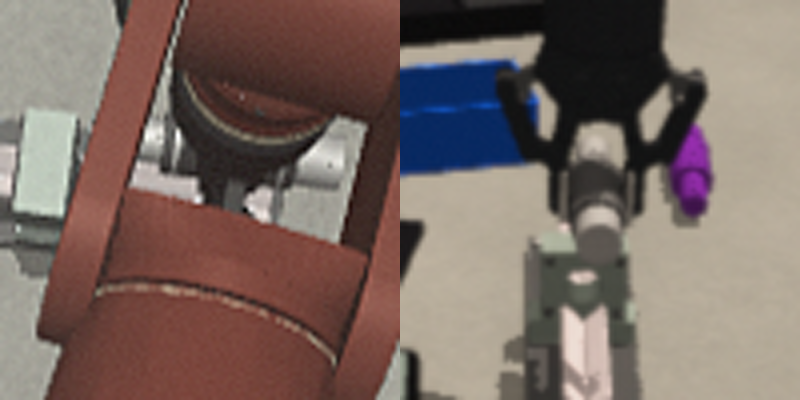

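Side view: no-go face centre is at crop (600,243), full-frame (305.0,205.8). The gauge hangs level, with the bracket below it at crop (580,290). I'll compare this with the prediction.

```bash
python3 - <<'E'
from h import *
f=grab('side');t=grab('top')
p=manip.state()['tool_pos'];a=np.radians(-7.06);uy=np.array([-np.sin(a),np.cos(a),0])
c=p+[0,0,.019]
for d in(-.05,-.06,-.07): print(d,proj(f,c+d*uy),proj(t,c+d*uy))
J=f['frame'];g=cv2.cvtColor(J,6)
print(g[185:218,305].tolist());print(g[206,290:320].tolist())
# fixture check in side view: groove bottom line/bracket top corners
F=np.array([.6247,-.0044,0]);ux=np.array([uy[1],-uy[0],0])
print([proj(f,F+sx*.031*ux+sy*.015*uy+[0,0,.088]).round(1).tolist() for sx,sy in((-1,-1),(1,-1),(1,1),(-1,1))])
print([proj(t,F+sx*.031*ux+sy*.015*uy+[0,0,.088]).round(1).tolist() for sx,sy in((-1,-1),(1,-1),(1,1),(-1,1))])
E
```

```text
-0.05 [304.65981686 201.68326762] [348.83180136 169.27681625]
-0.06 [304.80067347 203.57826385] [353.50431914 169.87318918]
-0.07 [304.94369353 205.50235963] [358.17615145 170.47012615]
[84, 54, 51, 52, 52, 51, 52, 68, 99, 86, 105, 186, 198, 198, 196, 177, 103, 86, 86, 87, 87, 87, 87, 86, 88, 82, 75, 75, 75, 76, 72, 70, 71]
[148, 175, 177, 175, 174, 175, 175, 172, 159, 113, 90, 88, 88, 87, 87, 87, 88, 88, 87, 89, 119, 167, 169, 169, 169, 169, 169, 170, 170, 169]
[[290.5, 207.6], [312.4, 208.0], [311.9, 203.0], [290.4, 202.6]]
[[285.4, 183.5], [288.8, 157.8], [276.2, 156.2], [272.7, 181.9]]
```

Emit:
play_rows(series=[[[0,0,-0.02,0,0,0,0],[0,0,-0.02,0,0,0,0],[0,0,-0.02,0,0,0,0],[0,0,-0.02,0,0,0,0],[0,0,-0.015,0,0,0,0],[0,0,-0.01,0,0,0,0],[0,0,-0.003,0,0,0,0],[0,0,0,0,0,0,0],[0,0,0,0,0,0,0]]])

```text
time: 7.1
tool_pos: [0.6152, -0.1012, 0.0515]
tool_rot: [0.001, 0.749, 0.662, 0.001]
contact_force: [0.6, -0.6, -4.0]
gripper_width: 0.402
grasp_force: 61.3
```

```bash
python3 -c "
from h import *
st()"
```

```text
t 7.1 p [ 0.6152 -0.1012  0.0515] closeyaw -7.07 toolz [ 0.002 -0.001 -1.   ] F [ 0.6 -0.6 -4. ] T [-0.04  0.02  0.03] w 0.402 g 61.3 fixxy 0.0026 -0.0973
```

Emit:
play_rows(series=[[[0,0,-0.002,0,0,0,0],[0,0,-0.001,0,0,0,0],[0,0,-0.001,0,0,0,0],[0,0,0,0,0,0,0],[0,0,0,0,0,0,0]]])

```text
time: 7.6
tool_pos: [0.6147, -0.1011, 0.0472]
tool_rot: [0.0, 0.749, 0.662, 0.0]
contact_force: [-2.0, 1.0, 2.5]
gripper_width: 0.396
grasp_force: 61.9
```

```bash
python3 -c "
from h import *
st()"
```

```text
t 7.6 p [ 0.6147 -0.1011  0.0472] closeyaw -7.08 toolz [ 0.001 -0.    -1.   ] F [-2.   1.   2.5] T [0.12 0.39 0.02] w 0.396 g 61.9 fixxy 0.0021 -0.0972
```

Emit:
play_rows(series=[[[-0.0015,0.0002,0,0,0,0,0],[0,0,-0.001,0,0,0,0],[0,0,0,0,0,0,0],[0,0,0,0,0,0,0]]])

```text
time: 8.0
tool_pos: [0.6127, -0.1008, 0.0456]
tool_rot: [-0.0, 0.749, 0.662, -0.0]
contact_force: [-4.5, 0.6, 3.1]
gripper_width: 0.4
grasp_force: 62.1
```

```bash
python3 -c "
from h import *
st()"
```

```text
t 8.0 p [ 0.6127 -0.1008  0.0456] closeyaw -7.07 toolz [-0.001  0.    -1.   ] F [-4.5  0.6  3.1] T [ 0.14  0.68 -0.03] w 0.4 g 62.1 fixxy 0.0 -0.0971
```

Emit:
play_rows(series=[[[0,0,0,0,0,0,0.55],[0,0,0,0,0,0,0.55],[-0.001,0,-0.001,0,0,0,0.55],[0,0,0,0,0,0,0.55],[0,0,0,0,0,0,0],[0,0,0,0,0,0,0],[0,0,0,0,0,0,0],[0,0,0,0,0,0,0]]])

```text
time: 8.8
tool_pos: [0.6112, -0.1008, 0.0446]
tool_rot: [-0.001, 0.749, 0.662, -0.001]
contact_force: [-5.1, 0.9, 4.6]
gripper_width: 0.403
grasp_force: 60.3
```

```bash
python3 - <<'E'
from h import *
st()
f=grab('side');J=f['frame'];t=grab('top');I=t['frame']
cv2.imwrite('pics/e.png',np.hstack([cv2.resize(I[130:230,270:370],(400,400),interpolation=2),cv2.resize(J[185:265,265:345],(400,400),interpolation=2)]))
E
```

```text
t 8.8 p [ 0.6112 -0.1008  0.0446] closeyaw -7.07 toolz [-0.002  0.    -1.   ] F [-5.1  0.9  4.6] T [ 0.1   0.83 -0.  ] w 0.403 g 60.3 fixxy -0.0014 -0.0973
```

View pics/e.png

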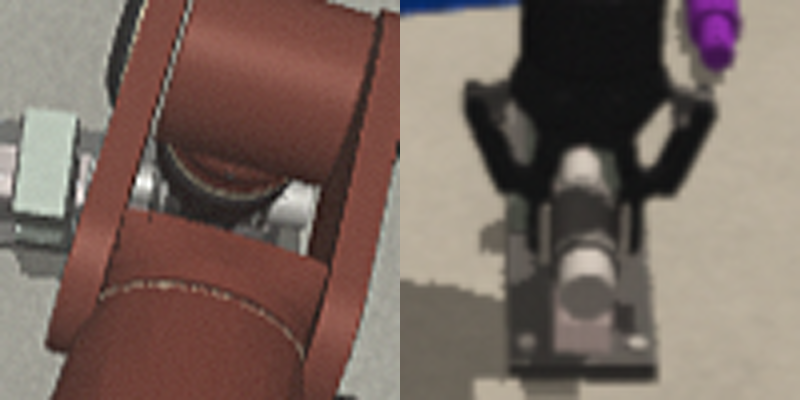

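The gauge lies in the right groove in both views, with the no-go face at side crop (587,297). I'll relieve the sideways force.

Emit:
play_rows(series=[[[-0.001,0.0001,0,0,0,0,0],[0,0,0,0,0,0,0],[0,0,0,0,0,0,0]]])

```text
time: 9.2
tool_pos: [0.6112, -0.1008, 0.0446]
tool_rot: [0.0, 0.749, 0.662, 0.0]
contact_force: [-1.4, 0.2, 2.7]
gripper_width: 0.404
grasp_force: 59.9
```

Emit:
play_rows(series=[[[-0.001,0.0001,0.0005,0,0,0,0],[0,0,0,0,0,0,0],[0,0,0,0,0,0,0]]])

```text
time: 9.5
tool_pos: [0.611, -0.1008, 0.0448]
tool_rot: [0.001, 0.749, 0.662, 0.001]
contact_force: [4.9, -0.0, -2.9]
gripper_width: 0.407
grasp_force: 60.0
```

```bash
python3 -c "
from h import *
st()"
```

```text
t 9.5 p [ 0.611  -0.1008  0.0448] closeyaw -7.08 toolz [ 0.003 -0.    -1.   ] F [ 4.9 -0.  -2.9] T [-0.01 -0.87 -0.  ] w 0.407 g 60.0 fixxy -0.0017 -0.0973
```

Emit:
play_rows(series=[[[0.0008,0,0,0,0,0,0],[0.0002,0.002,0,0,0,0,0],[0.0004,0.003,0,0,0,0,0],[0.0004,0.003,0,0,0,0,0],[0.0003,0.003,0,0,0,0,0],[0.0004,0.003,0,0,0,0,0],[0,0,0,0,0,0,0]]])

```text
time: 10.2
tool_pos: [0.6127, -0.0861, 0.045]
tool_rot: [0.0, 0.749, 0.662, 0.0]
contact_force: [4.3, -1.2, -1.6]
gripper_width: 0.406
grasp_force: 60.0
```

```bash
python3 -c "
from h import *
st()"
```

```text
t 10.2 p [ 0.6127 -0.0861  0.045 ] closeyaw -7.06 toolz [ 0.001  0.    -1.   ] F [ 4.3 -1.2 -1.6] T [-0.25 -0.55 -0.01] w 0.406 g 60.0 fixxy -0.0019 -0.0825
```

Emit:
play_rows(series=[[[0.0007,0.003,0,0,0,0,0],[0.0006,0.003,0,0,0,0,0],[0.0004,0.003,0,0,0,0,0],[0.0004,0.003,0,0,0,0,0],[0.0003,0.003,0,0,0,0,0],[0,0,0,0,0,0,0]]])

```text
time: 10.8
tool_pos: [0.6148, -0.0709, 0.0448]
tool_rot: [-0.0, 0.749, 0.662, 0.0]
contact_force: [3.0, -1.5, -0.6]
gripper_width: 0.398
grasp_force: 60.0
```

```bash
python3 -c "
from h import *
st()"
```

```text
t 10.8 p [ 0.6148 -0.0709  0.0448] closeyaw -7.06 toolz [ 0.     0.001 -1.   ] F [ 3.  -1.5 -0.6] T [-0.18 -0.6   0.  ] w 0.398 g 60.0 fixxy -0.0016 -0.0672
```

Emit:
play_rows(series=[[[0.0005,0.003,0,0,0,0,0],[0.0005,0.003,0,0,0,0,0],[0.0004,0.003,0,0,0,0,0],[0.0004,0.003,0,0,0,0,0],[0.0002,0.002,0,0,0,0,0],[0.0001,0.001,0,0,0,0,0],[0,0,0,0,0,0,0]]])

```text
time: 11.5
tool_pos: [0.6168, -0.0562, 0.0447]
tool_rot: [-0.0, 0.749, 0.662, 0.0]
contact_force: [3.2, -1.3, -1.0]
gripper_width: 0.4
grasp_force: 60.0
```

Emit:
play_rows(series=[[[0.0002,0.001,0,0,0,0,0],[0.0001,0.001,0,0,0,0,0],[0.0001,0.001,0,0,0,0,0],[0.0001,0.001,0,0,0,0,0],[0,0,0,0,0,0,0]]])

```text
time: 12.0
tool_pos: [0.6173, -0.0524, 0.0447]
tool_rot: [-0.0, 0.749, 0.662, 0.0]
contact_force: [2.3, -2.2, -1.2]
gripper_width: 0.408
grasp_force: 60.0
```

```bash
python3 -c "
from h import *
st()"
```

```text
t 12.0 p [ 0.6173 -0.0524  0.0447] closeyaw -7.07 toolz [-0.  0. -1.] F [ 2.3 -2.2 -1.2] T [-0.25 -0.37 -0.02] w 0.408 g 60.0 fixxy -0.0014 -0.0486
```

Emit:
play_rows(series=[[[0.0002,0.001,0,0,0,0,0],[0.0001,0.001,0,0,0,0,0],[0,0,0,0,0,0,0]]])

```text
time: 12.3
tool_pos: [0.6175, -0.0512, 0.0447]
tool_rot: [0.0, 0.749, 0.662, -0.001]
contact_force: [1.7, -3.8, -2.5]
gripper_width: 0.4
grasp_force: 59.9
```

Emit:
play_rows(series=[[[0.0002,0.001,0,0,0,0,0],[0.0001,0.001,0,0,0,0,0],[0,0,0,0,0,0,0]]])

```text
time: 12.6
tool_pos: [0.6175, -0.0512, 0.0447]
tool_rot: [0.001, 0.749, 0.662, -0.002]
contact_force: [0.8, -11.2, -1.9]
gripper_width: 0.396
grasp_force: 59.9
```

```bash
python3 -c "
from h import *
st()"
```

```text
t 12.6 p [ 0.6175 -0.0512  0.0447] closeyaw -7.07 toolz [-0.001 -0.005 -1.   ] F [  0.8 -11.2  -1.9] T [-1.68 -0.06 -0.02] w 0.396 g 59.9 fixxy -0.0014 -0.0473
```

```bash
python3 - <<'E'
from h import *
J=grab('side')['frame'];I=grab('top')['frame']
cv2.imwrite('pics/g.png',np.hstack([cv2.resize(I[140:220,250:330],(400,400),interpolation=2),cv2.resize(J[175:255,265:345],(400,400),interpolation=2)]))
E
```

```text
(no output)
```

View pics/g.png

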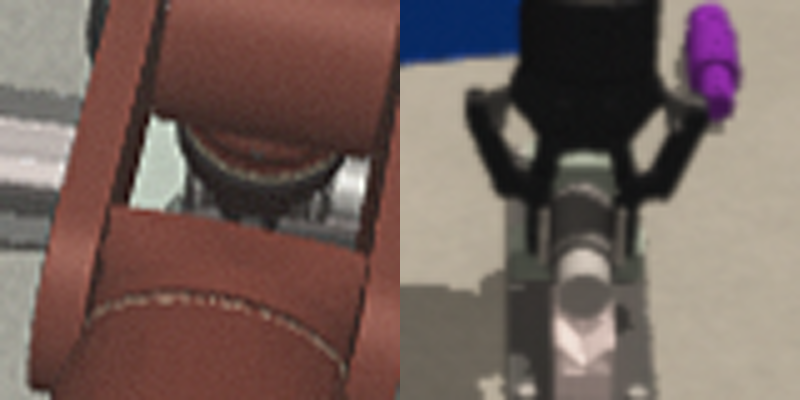

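The handle's shoulder is against the bracket and the go end is out of sight inside it (side crop (585,180)), so it is fully home. I'll draw it out.

Emit:
play_rows(series=[[[-0.0003,-0.003,0,0,0,0,0],[-0.0007,-0.005,0,0,0,0,0],[-0.0007,-0.006,0,0,0,0,0],[-0.0008,-0.006,0,0,0,0,0],[-0.0007,-0.006,0,0,0,0,0],[-0.0008,-0.006,0,0,0,0,0],[-0.0007,-0.006,0,0,0,0,0],[-0.0008,-0.006,0,0,0,0,0],[-0.0007,-0.006,0,0,0,0,0],[-0.0007,-0.005,0,0,0,0,0]]])

```text
time: 13.7
tool_pos: [0.6107, -0.1041, 0.0446]
tool_rot: [-0.0, 0.749, 0.662, -0.0]
contact_force: [0.7, 2.7, -1.5]
gripper_width: 0.401
grasp_force: 59.9
```

```bash
python3 -c "
from h import *
st()"
```

```text
t 13.7 p [ 0.6107 -0.1041  0.0446] closeyaw -7.09 toolz [-0.001  0.    -1.   ] F [ 0.7  2.7 -1.5] T [ 0.37 -0.04 -0.05] w 0.401 g 59.9 fixxy -0.0015 -0.1007
```

Emit:
play_rows(series=[[[0,0,0.005,0,0,0,0],[0,0,0.015,0,0,0,0],[0,0,0.02,0,0,0,0],[0,0,0.025,0,0,0,0],[0,0,0.025,0,0,0,0],[0,0,0.01,0,0,0,0],[0,0,0,0,0,0,0]]])

```text
time: 14.4
tool_pos: [0.6125, -0.104, 0.1477]
tool_rot: [0.002, 0.749, 0.662, 0.001]
contact_force: [-0.3, -0.8, -4.2]
gripper_width: 0.405
grasp_force: 60.4
```

Emit:
play_rows(series=[[[0.0024,0.0187,0,0,0,0,0],[0.0024,0.0187,0,0,0,0,0],[0.0024,0.0187,0,0,0,0,0],[0.0024,0.0187,0,0,0,0,0],[0.0024,0.0187,0,0,0,0,0],[0.0024,0.0187,0,0,0,0,0],[0.0024,0.0187,0,0,0,0,0],[0.0024,0.0187,0,0,0,0,0],[0.0023,0.0187,0,0,0,0,0],[0.0022,0.0187,0,0,0,0,0]]])

```text
time: 15.4
tool_pos: [0.6341, 0.0844, 0.1433]
tool_rot: [-0.001, 0.749, 0.662, -0.001]
contact_force: [0.0, -0.7, -5.0]
gripper_width: 0.401
grasp_force: 60.4
```

Emit:
play_rows(series=[[[0,0,0,0,0,0,0],[0,0,0,0,0,0,0],[0,0,-0.02,0,0,0,0],[0,0,-0.02,0,0,0,0],[0,0,-0.02,0,0,0,0],[0,0,-0.015,0,0,0,0],[0,0,-0.01,0,0,0,0],[0,0,-0.005,0,0,0,0],[0,0,0,0,0,0,0],[0,0,0,0,0,0,0]]])

```text
time: 16.4
tool_pos: [0.6355, 0.0833, 0.0558]
tool_rot: [0.001, 0.749, 0.662, 0.001]
contact_force: [0.9, 0.1, -3.5]
gripper_width: 0.402
grasp_force: 60.5
```

```bash
python3 -c "
from h import *
st()"
```

```text
t 16.4 p [0.6355 0.0833 0.0558] closeyaw -7.08 toolz [ 0.002 -0.    -1.   ] F [ 0.9  0.1 -3.5] T [ 0.01  0.05 -0.04] w 0.402 g 60.5 fixxy -0.0001 0.0884
```

Emit:
play_rows(series=[[[-0.0013,0,-0.005,0,0,0,0],[0,0,-0.003,0,0,0,0],[0,0,-0.001,0,0,0,0],[0,0,-0.001,0,0,0,0],[0,0,-0.001,0,0,0,0],[0,0,0,0,0,0,0],[0,0,0,0,0,0,0]]])

```text
time: 17.1
tool_pos: [0.6346, 0.0833, 0.0448]
tool_rot: [0.001, 0.749, 0.662, 0.001]
contact_force: [2.8, 0.5, 0.2]
gripper_width: 0.407
grasp_force: 60.7
```

```bash
python3 -c "
from h import *
st()"
```

```text
t 17.1 p [0.6346 0.0833 0.0448] closeyaw -7.08 toolz [ 0.003 -0.    -1.   ] F [2.8 0.5 0.2] T [-0.05 -0.35 -0.01] w 0.407 g 60.7 fixxy -0.001 0.0883
```

Emit:
play_rows(series=[[[0.0001,-0.003,0,0,0,0,0],[-0.0003,-0.003,0,0,0,0,0],[-0.0003,-0.002,0,0,0,0,0],[-0.0001,-0.001,0,0,0,0,0],[0,0,0,0,0,0,0]]])

```text
time: 17.6
tool_pos: [0.6336, 0.0746, 0.0447]
tool_rot: [0.0, 0.749, 0.662, 0.001]
contact_force: [3.5, 4.2, 3.1]
gripper_width: 0.404
grasp_force: 60.7
```

Emit:
play_rows(series=[[[-0.0001,-0.001,0,0,0,0,0],[-0.0001,-0.001,0,0,0,0,0],[0,0,0,0,0,0,0]]])

```text
time: 17.9
tool_pos: [0.6334, 0.0728, 0.0446]
tool_rot: [0.0, 0.749, 0.662, 0.001]
contact_force: [1.6, 4.9, 3.3]
gripper_width: 0.401
grasp_force: 60.8
```

```bash
python3 -c "
from h import *
st()"
```

```text
t 17.9 p [0.6334 0.0728 0.0446] closeyaw -7.08 toolz [ 0.002  0.001 -1.   ] F [1.6 4.9 3.3] T [ 0.77 -0.43 -0.02] w 0.401 g 60.8 fixxy -0.001 0.0777
```

Emit:
play_rows(series=[[[-0.0001,-0.001,0,0,0,0,0],[-0.0001,-0.001,0,0,0,0,0],[0,0,0,0,0,0,0]]])

```text
time: 18.2
tool_pos: [0.6334, 0.0727, 0.0446]
tool_rot: [-0.001, 0.749, 0.662, 0.002]
contact_force: [3.3, 11.4, 1.4]
gripper_width: 0.401
grasp_force: 60.8
```

```bash
python3 -c "
from h import *
st()"
```

```text
t 18.2 p [0.6334 0.0727 0.0446] closeyaw -7.08 toolz [ 0.002  0.005 -1.   ] F [ 3.3 11.4  1.4] T [ 1.62 -0.55 -0.03] w 0.401 g 60.8 fixxy -0.0009 0.0776
```

The gauge has stopped and the force is rising to 11 N, so the no-go end is refused. I'll hold, ease the preload, then release.

Emit:
play_rows(series=[[[0,0,0,0,0,0,0],[0,0,0,0,0,0,0],[0,0,0,0,0,0,0],[0,0,0,0,0,0,0],[0,0,0,0,0,0,0],[0,0,0,0,0,0,0],[0,0,0,0,0,0,0],[0,0,0,0,0,0,0],[0,0,0,0,0,0,0],[0,0,0,0,0,0,0]]])

```text
time: 19.2
tool_pos: [0.6333, 0.0727, 0.0446]
tool_rot: [-0.001, 0.749, 0.662, 0.002]
contact_force: [3.7, 9.6, 2.3]
gripper_width: 0.401
grasp_force: 60.8
```

Emit:
play_rows(series=[[[0,0,0,0,0,0,0],[0,0,0,0,0,0,0],[0,0,0,0,0,0,0],[0,0,0,0,0,0,0],[0,0,0,0,0,0,0],[-0.0005,0.001,0,0,0,0,0],[0,0,0,0,0,0,0]]])

```text
time: 19.9
tool_pos: [0.6333, 0.0727, 0.0446]
tool_rot: [0.0, 0.749, 0.662, 0.002]
contact_force: [6.3, 7.5, 1.4]
gripper_width: 0.403
grasp_force: 60.8
```

```bash
python3 -c "
from h import *
st()"
```

```text
t 19.9 p [0.6333 0.0727 0.0446] closeyaw -7.07 toolz [ 0.004  0.002 -1.   ] F [6.3 7.5 1.4] T [ 1.17 -0.78  0.01] w 0.403 g 60.8 fixxy -0.001 0.0776
```

Emit:
play_rows(series=[[[0.001,0,0,0,0,0,0],[0,0,0,0,0,0,0.45],[0,0,0,0,0,0,0.5],[0,0,0,0,0,0,0.6],[0,0,0,0,0,0,0.8],[0,0,0,0,0,0,1],[0,0,0,0,0,0,1],[0,0,0,0,0,0,1],[0,0,0,0,0,0,1]]])

```text
time: 20.8
tool_pos: [0.633, 0.0713, 0.0438]
tool_rot: [0.0, 0.749, 0.662, -0.0]
contact_force: [-0.1, 0.7, 1.0]
gripper_width: 1.001
grasp_force: 0.0
```

Emit:
play_rows(series=[[[0,0,0.01,0,0,0,1],[0,0,0.015,0,0,0,1],[0,0,0.02,0,0,0,1],[0,0,0.025,0,0,0,1],[0,0,0.03,0,0,0,1],[-0.01,0.04,0.01,0,0,0,1],[-0.02,0.045,0.01,0,0,0,1],[-0.02,0.045,0,0,0,0,1],[-0.02,0.045,0,0,0,0,1],[-0.02,0.045,0,0,0,0,1]]])

```text
time: 21.8
tool_pos: [0.5427, 0.293, 0.1661]
tool_rot: [0.0, 0.749, 0.662, 0.001]
contact_force: [0.9, 0.7, 0.4]
gripper_width: 0.995
grasp_force: 0.0
```

Emit:
play_rows(series=[[[-0.02,0.03,0,0,0,0,1],[-0.02,0.03,0,0,0,0,1],[-0.02,0.03,0,0,0,0,1],[0,0,0,0,0,0,1]]])

```text
time: 22.2
tool_pos: [0.4811, 0.3845, 0.1657]
tool_rot: [-0.0, 0.748, 0.664, 0.001]
contact_force: [0.7, 0.3, 0.6]
gripper_width: 1.0
grasp_force: 0.0
```

```bash
python3 - <<'E'
from h import *
st()
J=grab('side')['frame'];I=grab('top')['frame']
cv2.imwrite('pics/z.png',np.hstack([cv2.resize(I[130:210,215:295],(400,400),interpolation=2),cv2.resize(J[185:245,275:335],(400,400),interpolation=2)]))
E
```

```text
t 22.2 p [0.4811 0.3845 0.1657] closeyaw -6.8 toolz [ 0.001  0.002 -1.   ] F [0.7 0.3 0.6] T [-0.07 -0.05  0.05] w 1.0 g 0.0 fixxy -0.1905 0.3682
```

View pics/z.png

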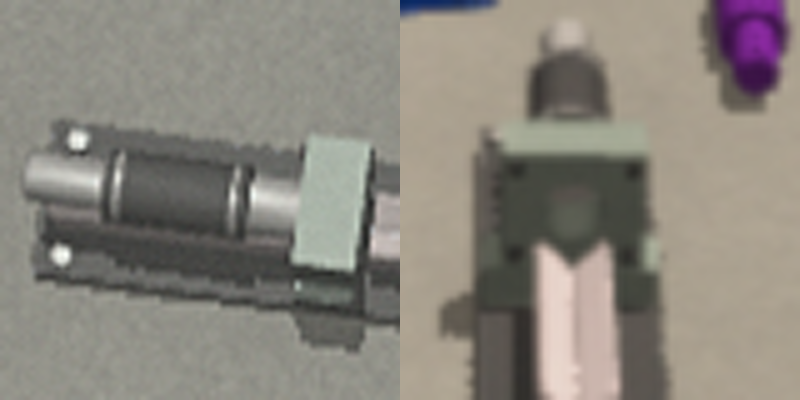

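The gauge lies in the left groove with its no-go end against the bracket (top crop (300,205)). The bore appears blocked in the side view, and the arm is clear.

```bash
python3 -c "
from plant import manip
print(manip.job_done())"
```

```text
the job is handed in; nothing more can be done
None
```

The go end went fully home into the bore and was drawn out. The no-go end was refused at the left mouth, held there for about 1.5 s at roughly 10 N, and the gauge was left lying in the V-groove against the mouth; the job is handed in at about 22 s.

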